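# Snap a control module into the bench test cradle

### The arm

A 7-joint arm with a two-finger parallel gripper is mounted at the origin on the work surface. World frame = base frame: x ahead of the robot, y to its left, z up, the work surface at z = 0. Lengths are in mm, angles in degrees, forces in N, time in s.
With the tool pointing down it reaches from about 400 to 900 mm from the base axis. Payload 5.5 kg.
Tool frame: the origin (TCP) lies on the centre line of the jaws, within the pads' length; the fingertips stand bot.tcp_to_tips ahead of it and the grasp point (between the pads) lies 11 mm behind it (bot.tcp_to_tips is the distance from the TCP to the fingertips, in mm); z points along the fingers, y is the line along which they close (so a half turn about z gives the same grasp; the last joint's range is limited). The gripper opens to 92 mm and grips with 3 to 60 N. Pads are 19 mm wide; open, the fingers measure 130 mm over their backs; the gripper's body (75 mm by 190 mm) begins 47 mm behind the grasp point.
Start: joints at [-53.961, 28.699, -24.465, 88.831, 12.651, 65.22, -12.049], TCP at [232.466, 607.009, 234.729] pointing down, gripper open.
Joint ranges: [-164.97, 164.97], [-17.58, 116.51], [-87.97, 89.64], [11.32, 138.91], [-80.73, 260.73], [10.89, 115.49], [-147.41, 147.41]. Speed limits (degrees/s): [147.25, 147.25, 180, 180, 180, 180, 180].

### API

Orientations are given as a 3x3 rotation matrix whose columns are the frame's x, y, z axes.
In Python, from plant import bot, vision gives the robot as it stands.
- The arm moves only by the tool step_arm, never from a script. Its argument "moves" is one flat list of numbers, 5 for each row, row after row: the shift along the tool's x, y, z in mm, then the turn about the tool's z in rad, then the opening, from 0 (shut) to 1 (fully open). A call has exactly 5 rows; each row shifts and turns the commanded pose from where the row before left it, along the tool's axes as they then stand; what a row does not reach is not made up. A row lasts 1/8 s, in which the tool goes at most 62.5 mm and 10.7 degrees, less where a joint would pass 70% of its speed; a pose out of reach is approached as far as the arm can. A call with a gripper value outside its range is refused whole. The fingers move at their own pace and stop on an object; the grip force is fixed at half the most. Time passes only in rows, so rows that do not move let the fingers close, or fill a call up. It gives the time, the measured TCP pose, the force, the opening and the grip force at its end, in the units of the state.
- bot.sense(): the state, without advancing time (a new reading comes with each control period).
- vision.get_image(name): name is "side" or "top"; returns a dict with "color" (420x560x3 uint8, red, green, blue), "intrinsics" (3x3 intrinsics, pixels), "rvec" (rotation vector, rad) and "tvec" (3), from world to camera coordinates, as OpenCV has them. Camera axes: x right, y down, z forward; pixel columns grow to the right and rows downward; lengths in mm; the calibration is good to about 2 mm. A picture is of the moment at which its call begins. There is no depth.
- bot.sign_off(): hands the job in; it is judged then, once.
The state is a dict: "t": time; "joint_pos": joint angles; "joint_velocities": joint speeds; "effort": joint torques, N m; "eef_pos": TCP position; "eef_rot": TCP orientation; "ft_force": force on the tool from outside, world axes, zero at the start; "ft_torque": the same for the moment, N m; "width": opening from 0.0 (shut) to 1.0 (fully open); "grip_force": force on a finger pad.
Only numpy, scipy, OpenCV 4.12 (cv2) and the standard library are available. Lean on these libraries where they do the work, as an engineer would, in place of code of your own. Each camera call takes 0.05 s, during which the arm holds its last target. There are 200 camera calls.

### The job

Take the large control module, the one with the tall finned heat sink in its middle, and snap it into the bench test cradle: lengthwise between the two steel spring catches, pressed down until both catches have clicked back over its ends and it sits flat on the bed. Set it in gently, do not drop or slam it in, and leave it there released.

Things in the scene. Friction and masses are not known exactly. Their poses are not given: they have to be found in the camera images.
- module: Grey tray 100 (x) x 76 (y) x 8 mm, green board on it, silver finned heat sink in the middle, 44 (x) x 34 (y) mm, from z = 8 to 44 mm: grip it across y, from above. Other parts on it under 6 mm high. 0.24 kg. Origin: centre of underside. Goes in either way round. Not wanted: a smaller one (68 x 52 mm) with a smaller sink, and one 100 x 76 mm with capacitors and connector, no sink.
- cradle: Fixed. Grey base 220 (x) x 150 (y) mm, bed at z = 18 mm. Origin: centre of base underside. The module belongs centred here, long axis along x, underside on the bed. White guides round the bed, tops z = 38 mm, leave it 8 mm play each way in x, 12 mm in y, and 5 mm more at the top; middle 38 mm of the long sides open. Steel catches at both ends, |x| 40 to 68, |y| < 12 mm, tops z = 72 mm.
- catch_a (a joint): Spring catch at the cradle's +x end, a steel hook sliding outward along x: 0 = sprung in (rest), grows in m when pushed out, at most 0.020. Its nose overhangs the module's end by 10 mm; the module's edge pushes its slope aside, and it springs back 3 mm above the seated tray. The module's weight alone does not open the catches: pressing it home takes about 6 to 15 N down.
- catch_b (a joint): The same spring catch at the cradle's -x end: 0 = sprung in (rest), grows in m when pushed outward (to the cradle's -x), at most 0.020.
Things that resemble listed ones, but are neither listed nor needed, are in the scene too. What is shaped like the module but blue, pink or yellow is not meant.

How it is judged:
By the outcome, as a careful person would: the job done as asked, in the order asked, and still so for the second after the job is handed in, with the robot touching nothing.
It also fails if it takes over 38 s, if anything falls off the work surface, if the arm or the gripper's body presses on something with over 40 N, if the wrist force passes 120 N, or if a joint passes its speed limit or range.

## Working session

There is one attempt and no reset: what is moved stays moved. The work goes in short steps, Python scripts to look and compute and a tool call to move; the robot and the scene stay as the last step left them, time stands still between calls to the robot, and variables do not carry over. Pictures are saved under pics/ and viewed, at most 10 in all, crops included, and the job is handed in when it is done.

Besides the shell and the picture viewer there is one more tool, called as name(argument=value, ...) on one line, values as JSON. step_arm: Moves the arm, as the interface text tells. Its arguments: {"type":"object","properties":{"moves":{"type":"array"}},"required":["moves"]}

```bash
mkdir -p pics
cat > h.py <<'E'
import numpy as np, cv2
from plant import bot, vision
def shot(n,f=None):
    d=vision.get_image(n)
    if f: cv2.imwrite('pics/'+f,d['color'][:,:,::-1])
    return d
def ray(d,px):
    R,_=cv2.Rodrigues(np.array(d['rvec'],float)); t=np.array(d['tvec'],float).ravel()
    c=-R.T@t; v=R.T@np.linalg.inv(d['intrinsics'])@np.array([px[0],px[1],1.0]); return c,v
def at(d,px,z):
    c,v=ray(d,px); return c+v*(z-c[2])/v[2]
def proj(d,P):
    return cv2.projectPoints(np.array(P,float).reshape(-1,3),np.array(d['rvec'],float),np.array(d['tvec'],float),np.array(d['intrinsics'],float),None)[0][:,0]
E
python3 - <<'E'
from h import *
a=shot('top','top0.png');b=shot('side','side0.png')
for d in(a,b): print(ray(d,(280,210)),d['intrinsics'])
s=bot.sense();print(s['t'],s['eef_pos'],s['eef_rot'],s['width'],bot.tcp_to_tips)
E
```

```text
(array([ 356.72119811,  -95.63598359, 1310.34106483]), array([ 0.08468774,  0.01908501, -0.99623321])) [[546.10703702   0.         282.20511509]
 [  0.         546.10703702 209.59106054]
 [  0.           0.           1.        ]]
(array([  12.17201054, -628.18009783,  846.45216379]), array([ 0.42770717,  0.51433929, -0.74334654])) [[513.81586943   0.         280.18360971]
 [  0.         513.81586943 206.65884217]
 [  0.           0.           1.        ]]
0.1 [232.33144052 606.38471262 233.75772853] [[-9.33838433e-01  3.57694389e-01 -7.10858648e-04]
 [ 3.57695089e-01  9.33836950e-01 -1.66542879e-03]
 [ 6.81115394e-05 -1.80951206e-03 -9.99998361e-01]] 1.0009675484605154 8.0
```

View pics/top0.png

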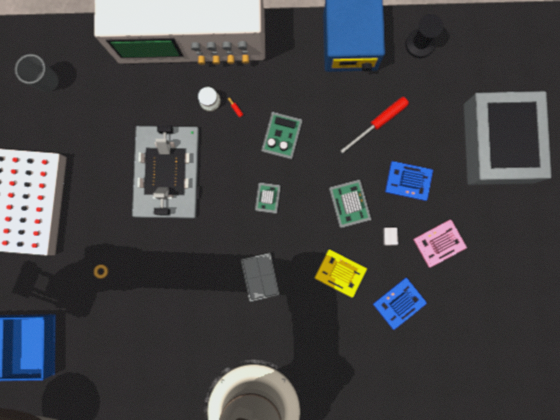

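View pics/side0.png

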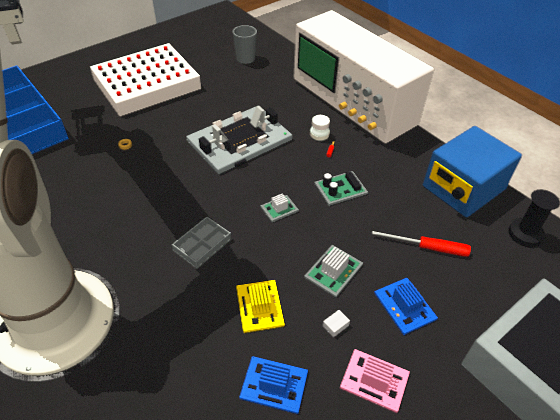

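Candidates (top view): the green module with a finned sink at (350,203). The similar ones are the small green module (267,198), the sink-less green module (282,135), blue (410,181) and (400,303), pink (440,243), and yellow (341,273). I choose (350,203), and the crop below checks that choice. The cradle is at (166,172).

Run:
```python
import cv2,numpy as np
t=cv2.imread('pics/top0.png');s=cv2.imread('pics/side0.png')
def c(i,x,y,w,h,k): return cv2.resize(i[y:y+h,x:x+w],None,fx=k,fy=k,interpolation=cv2.INTER_CUBIC)
A=np.hstack([c(t,320,173,60,60,6.5),c(s,300,240,66,60,6.5)[:, :400]]);
cv2.imwrite('pics/c1.png',A)
B=np.hstack([c(t,125,120,80,105,5),c(s,185,100,110,75,3.6)][:1]+[cv2.copyMakeBorder(c(s,183,100,112,75,3.5),0,525-263,0,0,cv2.BORDER_CONSTANT)[:525]])
cv2.imwrite('pics/c2.png',B);print(A.shape,B.shape)
```

```text
Traceback (most recent call last):
ValueError: all the input array dimensions except for the concatenation axis must match exactly, but along dimension 0, the array at index 0 has size 525 and the array at index 1 has size 524
```

View pics/c1.png

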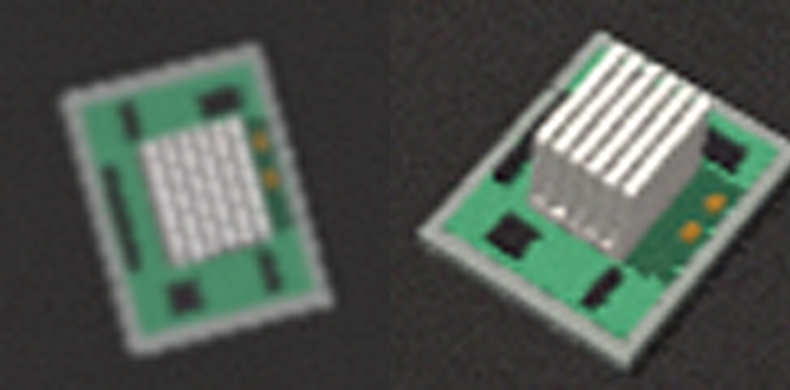

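The crop confirms the choice: a large grey tray with a green board and a tall finned silver sink. The top-view tray corners are in the crop at (60,97), (260,45), (332,303) and (133,355). Next is the cradle crop.

Run:
```python
import cv2,numpy as np
t=cv2.imread('pics/top0.png');s=cv2.imread('pics/side0.png')
def c(i,x,y,w,h,k): return cv2.resize(i[y:y+h,x:x+w],None,fx=k,fy=k,interpolation=cv2.INTER_CUBIC)
a=c(t,125,120,80,105,5);b=c(s,183,98,112,76,3.5);b=cv2.copyMakeBorder(b,0,525-len(b),0,0,cv2.BORDER_CONSTANT)
cv2.imwrite('pics/c2.png',np.hstack([a,b]))
```

```text
(no output)
```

View pics/c2.png

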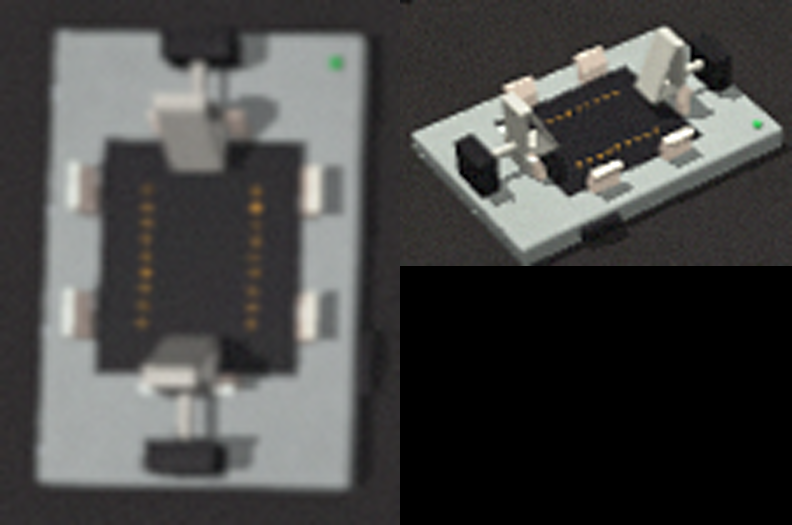

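```bash
cat > fit.py <<'E'
from h import *
from scipy.optimize import least_squares
def fit(obs,hx,hy,z,g):
    # obs: list of (cam dict, [4 px]) ordered (+,+),(+,-),(-,-),(-,+)
    C=np.array([[hx,hy],[hx,-hy],[-hx,-hy],[-hx,hy]])
    def P(p):
        c,s=np.cos(p[2]),np.sin(p[2]); return np.c_[C@np.array([[c,s],[-s,c]])+p[:2],np.full(4,z)]
    f=lambda p:np.concatenate([(proj(d,P(p))-np.array(q)).ravel()[~np.isnan(np.array(q,float)).ravel()] for d,q in obs])
    r=least_squares(f,g);return r.x[:2].round(1),np.degrees(r.x[2]).round(2),r.fun.round(1)
def up(l,k,x,y): return [((a+.5)/k-.5+x,(b+.5)/k-.5+y) for a,b in l]
E
python3 - <<'E'
from fit import *
t=shot('top');s=shot('side')
mt=up([(60,97),(260,45),(332,303),(133,355)],6.5,320,173)
ms=up([(210,33),(403,145),(238,357),(30,231)],6.5,300,240)
ct=up([(55,30),(365,37),(352,490),(38,485)],5,125,120)
# side view: camera from -y; ordering by projection
cs=up([(272,27),(382,130),(125,245),(13,133)],3.5,183,98)
g=[500,-200,0.3]
for z in(8,):
  for o in([(t,mt)],[(s,ms)],[(t,mt),(s,ms)]): print('mod',fit(o,50,38,z,g))
for z in(14,18):
  for o in([(t,ct)],[(s,cs)],[(t,ct),(s,cs)]): print('cr',z,fit(o,110,75,z,[550,180,0]))
E
```

```text
mod (array([ 479.9, -237.8]), np.float64(13.68), array([ 0.1, -0.2, -0.1, -0.3,  0.1,  0.2, -0.1,  0.4]))
mod (array([ 481.2, -235.9]), np.float64(14.43), array([-0.6, -1. ,  1.3, -0.2, -0.1,  0.8, -0.6,  0.1]))
mod (array([ 480.5, -236.8]), np.float64(14.09), array([-0.4, -0.3, -0.7, -0.6, -0.2, -0.2, -0.3,  0.2, -0.4, -0.6,  1.4,
        0.5, -0.3,  1.4, -0.6,  0.5]))
cr 14 (array([566.2, 203.8]), np.float64(-2.14), array([ 0.3,  0.4, -0.1, -0.2, -0.2, -0.1,  0. , -0.1]))
cr 14 (array([570.4, 207.6]), np.float64(-3.0), array([-0.8, -0.6,  1.2, -0.2, -0.7,  1.2,  0.3, -0.8]))
cr 14 (array([567.7, 204.8]), np.float64(-2.47), array([ 0.1, -0.3, -0.2, -0.6, -0.9, -0.5, -0.6, -0.9, -1.4,  0.2,  1.1,
        0.5, -0.5,  2.5, -0.1,  0.5]))
cr 18 (array([565.6, 202.9]), np.float64(-2.14), array([ 0.2,  0.3,  0. , -0.3, -0.1,  0. , -0.1,  0. ]))
cr 18 (array([567.9, 203.7]), np.float64(-2.96), array([-0.8, -0.8,  1.5, -0.2, -0.7,  1.4,  0. , -0.8]))
cr 18 (array([566.5, 203. ]), np.float64(-2.45), array([ 0.4, -0.2,  0.2, -0.5, -0.4, -0.2, -0.3, -0.5, -1.4, -0.5,  1.2,
       -0.2, -0.6,  1.9, -0.3, -0.2]))
```

```bash
cat > go.py <<'E'
import sys; from h import *
# go.py x y z yaxis_deg : shift in current tool axes, and turn
s=bot.sense();R=np.array(s['eef_rot']);p=np.array(s['eef_pos'])
x,y,z,a=map(float,sys.argv[1:5])
cur=np.degrees(np.arctan2(R[1,1],R[0,1]))
print('t',s['t'],'pos',p.round(1),'yang',cur.round(2),'tilt',R[:,2].round(4),'F',np.round(s['ft_force'],1),'w',round(s['width'],3))
turn=-np.radians(a-cur)
print('shift now',(R.T@(np.array([x,y,z])-p)).round(1),'turn',turn.round(3))
c,k=np.cos(turn),np.sin(turn);R2=R@np.array([[c,-k,0],[k,c,0],[0,0,1]])
print('shift after turn',(R2.T@(np.array([x,y,z])-p)).round(1))
E
python3 go.py 460 250 234 103.8
```

```text
t 0.2 pos [232.4 606.6 234.1] yang 69.04 tilt [-5.0e-04 -1.1e-03 -1.0e+00] F [-0.7  0.1 -0.5] w 0.997
shift now [-340.1 -251.6    0.4] turn -0.607
shift after turn [-1.360e+02 -4.006e+02  4.000e-01]
```

step_arm(moves=[0,0,0,-0.15,1,0,0,0,-0.15,1,0,0,0,-0.15,1,0,0,0,-0.157,1,0,0,0,0,1])

```text
t: 0.82
eef_pos: [232.5, 606.8, 234.4]
eef_rot: [[-0.971, -0.237, -0.001], [-0.237, 0.971, -0.0], [0.001, -0.0, -1.0]]
ft_force: [-0.1, -0.6, 0.2]
width: 1.0
grip_force: 0.0
```

```bash
python3 go.py 460 250 234 103.8
```

```text
t 0.825 pos [232.5 606.8 234.4] yang 103.74 tilt [-6.e-04 -4.e-04 -1.e+00] F [-0.1 -0.6  0.2] w 1.0
shift now [-1.363e+02 -4.006e+02  4.000e-01] turn -0.001
shift after turn [-1.358e+02 -4.008e+02  4.000e-01]
```

step_arm(moves=[-14,-40,0,0,1,-14,-40,0,0,1,-14,-40,0,0,1,-14,-40,0,0,1,-14,-40,0,0,1])

```text
t: 1.45
eef_pos: [348.9, 428.3, 234.8]
eef_rot: [[-0.972, -0.235, 0.0], [-0.235, 0.972, 0.0], [-0.0, 0.0, -1.0]]
ft_force: [0.5, 0.1, 0.0]
width: 0.999
grip_force: 0.0
```

step_arm(moves=[-13,-40,0,0,1,-13,-40,0,0,1,-13,-40,0,0,1,-13,-40,0,0,1,-13,-40,0,0,1])

```text
t: 2.08
eef_pos: [459.8, 249.7, 234.9]
eef_rot: [[-0.972, -0.235, 0.0], [-0.235, 0.972, 0.0], [-0.001, 0.0, -1.0]]
ft_force: [1.0, -0.5, -0.5]
width: 0.999
grip_force: 0.0
```

```bash
python3 go.py 480.3 -237 120 103.8
```

```text
t 2.075 pos [459.8 249.7 234.9] yang 103.6 tilt [ 5.e-04  4.e-04 -1.e+00] F [ 1.  -0.5 -0.5] w 0.999
shift now [  94.5 -477.9  114.7] turn -0.004
shift after turn [  96.2 -477.6  114.7]
```

step_arm(moves=[9.5,-48,0,-0.003,1,9.5,-48,0,0,1,9.5,-48,0,0,1,9.5,-48,0,0,1,9.5,-48,0,0,1])

```text
t: 2.7
eef_pos: [470.9, 4.9, 235.0]
eef_rot: [[-0.971, -0.238, 0.001], [-0.238, 0.971, 0.0], [-0.001, -0.0, -1.0]]
ft_force: [1.3, 0.1, 0.1]
width: 0.997
grip_force: 0.0
```

step_arm(moves=[9.5,-48,23,0,1,9.5,-48,23,0,1,9.5,-48,23,0,1,9.5,-48,23,0,1,9.5,-46,23,0,1])

```text
t: 3.32
eef_pos: [482.6, -237.7, 119.3]
eef_rot: [[-0.971, -0.238, 0.001], [-0.238, 0.971, -0.0], [-0.001, -0.001, -1.0]]
ft_force: [1.3, -0.3, 0.7]
width: 0.996
grip_force: 0.0
```

```bash
python3 - <<'E'
from h import *
s=shot('side');t=shot('top')
def c(i,x,y,w,h,k): return cv2.resize(i[y:y+h,x:x+w,::-1],None,fx=k,fy=k,interpolation=cv2.INTER_CUBIC)
cv2.imwrite('pics/c3.png',np.hstack([c(s['color'],250,130,130,180,3),c(t['color'],290,120,130,180,3)]))
E
python3 go.py 480.3 -237 25 103.8
```

```text
t 3.425 pos [ 479.7 -242.   117.3] yang 103.31 tilt [-0.0036 -0.0016 -1.    ] F [-1.2  0.5 -0.3] w 1.0
shift now [-2.1  4.8 92.3] turn -0.009
shift after turn [-2.1  4.8 92.3]
```

View pics/c3.png

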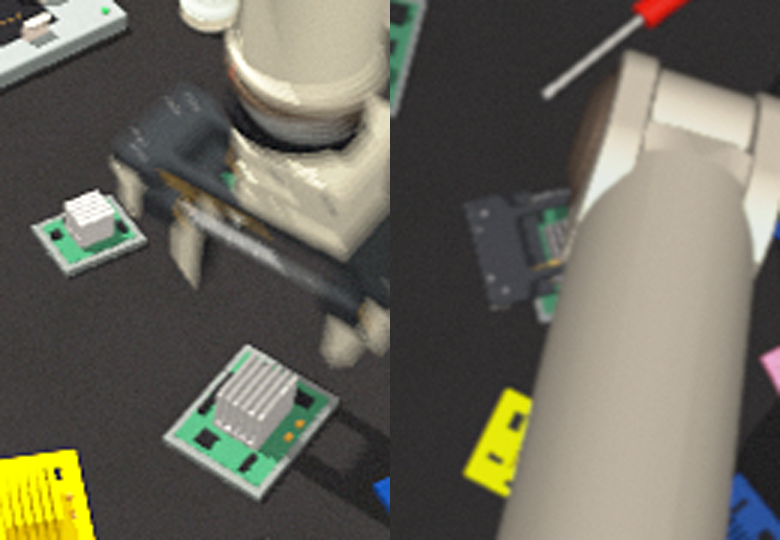

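The side view shows the open jaws above the module, with fingers at crop (185,250) and (340,340) straddling the sink line. The arm was still settling from the fast move. I'll let it settle and then descend.

step_arm(moves=[0,0,5,0,1,0,0,10,0,1,0,0,10,0,1,0,0,5,0,1,0,0,0,0,1])

```text
t: 4.05
eef_pos: [482.1, -235.4, 89.3]
eef_rot: [[-0.97, -0.242, -0.001], [-0.242, 0.97, 0.0], [0.001, 0.001, -1.0]]
ft_force: [-0.5, -0.7, 0.4]
width: 1.002
grip_force: 0.0
```

```bash
python3 go.py 480.3 -237 25 103.8
```

```text
t 4.05 pos [ 482.1 -235.4   89.3] yang 104.02 tilt [-8.e-04  5.e-04 -1.e+00] F [-0.5 -0.7  0.4] w 1.002
shift now [ 2.1 -1.1 64.3] turn 0.004
shift after turn [ 2.1 -1.1 64.3]
```

step_arm(moves=[1,-0.5,14,0.004,1,1,-0.5,17,0,1,0,0,17,0,1,0,0,10,0,1,0,0,4,0,1])

```text
t: 4.68
eef_pos: [480.1, -237.1, 26.5]
eef_rot: [[-0.971, -0.238, -0.001], [-0.238, 0.971, 0.001], [0.001, 0.001, -1.0]]
ft_force: [-0.3, 0.3, 0.6]
width: 1.0
grip_force: 0.0
```

step_arm(moves=[0,0,0,0,1,0,0,0,0,0.6,0,0,0,0,0.4,0,0,0,0,0.25,0,0,0,0,0.2])

```text
t: 5.3
eef_pos: [480.8, -237.5, 27.9]
eef_rot: [[-0.971, -0.238, 0.0], [-0.238, 0.971, -0.0], [-0.0, -0.0, -1.0]]
ft_force: [0.8, -0.3, -0.3]
width: 0.616
grip_force: 0.0
```

step_arm(moves=[0,0,0,0,0.1,0,0,0,0,0,0,0,0,0,0,0,0,0,0,0,0,0,0,0,0])

```text
t: 5.92
eef_pos: [480.6, -237.4, 27.7]
eef_rot: [[-0.971, -0.238, -0.0], [-0.238, 0.971, -0.0], [0.0, 0.0, -1.0]]
ft_force: [-0.0, 0.4, 0.4]
width: 0.366
grip_force: 30.0
```

step_arm(moves=[0,0,-8,0,0,0,0,-20,0,0,0,0,-30,0,0,0,0,-35,0,0,0,0,-30,0,0])

```text
t: 6.55
eef_pos: [480.4, -237.2, 152.0]
eef_rot: [[-0.971, -0.238, -0.0], [-0.238, 0.971, 0.0], [0.0, 0.0, -1.0]]
ft_force: [-0.3, -0.8, -2.3]
width: 0.367
grip_force: 30.0
```

```bash
python3 go.py 566 203 160 87.8
```

```text
t 6.55 pos [ 480.4 -237.2  152. ] yang 103.77 tilt [-2.e-04  1.e-04 -1.e+00] F [-0.3 -0.8 -2.3] w 0.367
shift now [-188.   407.2   -7.9] turn 0.279
shift after turn [-68.7 443.2  -7.9]
```

step_arm(moves=[0,0,-8,0.09,0,0,0,0,0.1,0,0,0,0,0.089,0,-2,13,0,0,0,-4,26,0,0,0])

```text
t: 7.18
eef_pos: [487.8, -198.4, 158.6]
eef_rot: [[-0.999, 0.039, -0.0], [0.039, 0.999, -0.0], [0.0, -0.0, -1.0]]
ft_force: [-0.1, 0.8, -2.9]
width: 0.367
grip_force: 30.0
```

step_arm(moves=[-6,38,0,0,0,-6,38,0,0,0,-6,38,0,0,0,-6,38,0,0,0,-6,38,0,0,0])

```text
t: 7.8
eef_pos: [525.1, -7.5, 158.7]
eef_rot: [[-0.999, 0.036, -0.0], [0.036, 0.999, 0.0], [0.0, 0.0, -1.0]]
ft_force: [1.0, -0.3, -3.8]
width: 0.37
grip_force: 30.0
```

step_arm(moves=[-6,38,0,0,0,-6,38,0,0,0,-6,38,0,0,0,-6,38,0,0,0,-4,25,0,0,0])

```text
t: 8.43
eef_pos: [559.4, 169.5, 158.7]
eef_rot: [[-0.999, 0.034, -0.001], [0.034, 0.999, 0.001], [0.001, 0.001, -1.0]]
ft_force: [-0.6, -0.5, -3.0]
width: 0.367
grip_force: 30.0
```

step_arm(moves=[-3,18,0,0,0,-1,8,0,0,0,0,0,0,0,0,0,0,0,0,0,0,0,0,0,0])

```text
t: 9.05
eef_pos: [565.5, 190.3, 158.7]
eef_rot: [[-0.999, 0.04, -0.0], [0.04, 0.999, -0.001], [0.0, -0.001, -1.0]]
ft_force: [0.1, 0.4, -2.9]
width: 0.372
grip_force: 30.0
```

```bash
python3 - <<'E'
from h import *
s=shot('side');t=shot('top')
def c(i,x,y,w,h,k): return cv2.resize(i[y:y+h,x:x+w,::-1],None,fx=k,fy=k,interpolation=cv2.INTER_CUBIC)
cv2.imwrite('pics/c4.png',np.hstack([c(s['color'],160,30,160,150,2.5),c(t['color'],85,100,160,150,2.5)]))
E
python3 go.py 566 203 110 87.8
```

```text
t 9.15 pos [565.5 190.8 158.8] yang 87.72 tilt [-0.e+00 -3.e-04 -1.e+00] F [-0.1  0.1 -2.8] w 0.367
shift now [-0.  12.2 48.8] turn -0.001
shift after turn [-0.1 12.2 48.8]
```

View pics/c4.png

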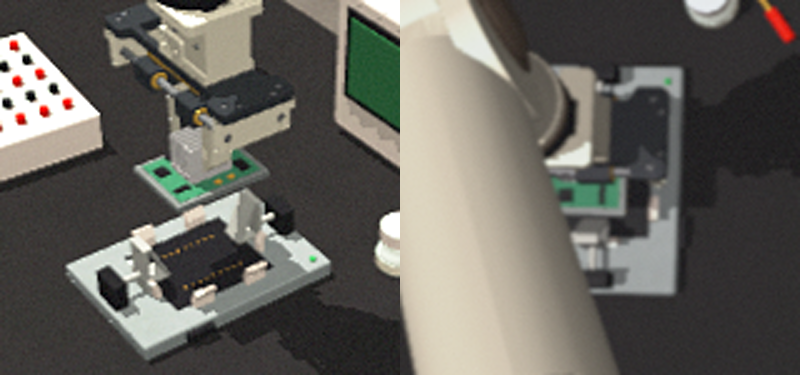

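The side view shows the module held level above the cradle with its long axis lined up. Tray corners are in the crop at (135,170), (180,207) and (270,175). It is still about 12 mm short in y, so I'll centre it and lower it.

step_arm(moves=[0,4,0,0,0,0,5,10,0,0,0,3,20,0,0,0,0,15,0,0,0,0,4,0,0])

```text
t: 9.78
eef_pos: [564.3, 202.9, 107.3]
eef_rot: [[-0.999, 0.039, -0.004], [0.039, 0.999, -0.002], [0.004, -0.002, -1.0]]
ft_force: [-0.1, -0.4, -3.4]
width: 0.37
grip_force: 30.0
```

```bash
python3 - <<'E'
from h import *
s=shot('side');t=shot('top')
def c(i,x,y,w,h,k): return cv2.resize(i[y:y+h,x:x+w,::-1],None,fx=k,fy=k,interpolation=cv2.INTER_CUBIC)
cv2.imwrite('pics/c5.png',np.hstack([c(s['color'],180,60,110,115,4.5),c(t['color'],135,115,70,115,4.5)]))
p=np.array(bot.sense()['eef_pos']);a=np.radians(-2.2);R=np.array([[np.cos(a),-np.sin(a)],[np.sin(a),np.cos(a)]])
for n,d,x,y in(('s',s,180,60),('t',t,135,115)):
  P=[[*(R@np.array(q)+p[:2]),p[2]-27.4+8] for q in((50,38),(50,-38),(-50,-38),(-50,38))]
  print(n,((proj(d,P)-[x,y])*4.5).round(0).tolist())
E
python3 go.py 566 203 46 87.8
```

```text
s [[299.0, 167.0], [379.0, 237.0], [220.0, 306.0], [143.0, 232.0]]
t [[31.0, 134.0], [181.0, 136.0], [174.0, 332.0], [23.0, 330.0]]
t 9.875 pos [565.3 203.2 108.6] yang 87.77 tilt [-1.8e-03 -7.0e-04 -1.0e+00] F [-0.   0.4 -2.4] w 0.368
shift now [-0.8 -0.2 62.6] turn -0.0
shift after turn [-0.8 -0.2 62.6]
```

View pics/c5.png

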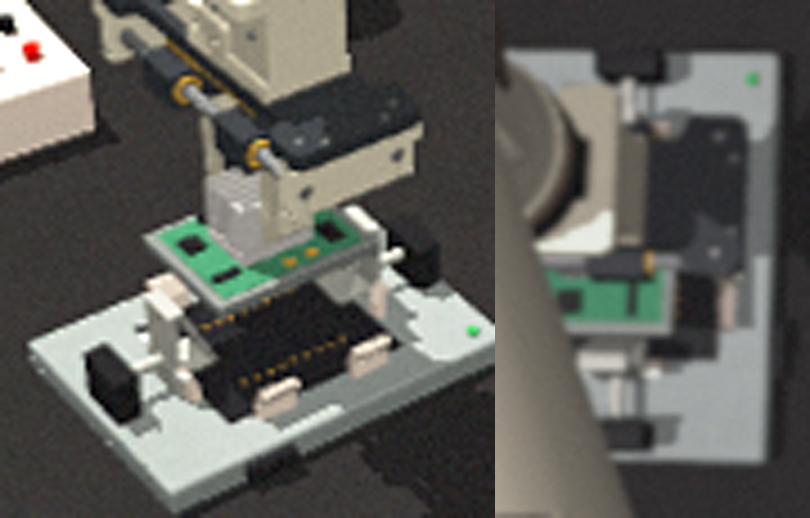

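The module is centred over the cradle. In the side view the tray corners are at (145,235), (220,303) and (384,236), within 5 crop pixels (about 1 image pixel) of the prediction. In the top view the corner at (672,330) matches (669,332). I'll lower it slowly now.

step_arm(moves=[0,0,6,0,0,0,0,8,0,0,0,0,6,0,0,0,0,4,0,0,0,0,2,0,0])

```text
t: 10.5
eef_pos: [565.7, 203.6, 83.4]
eef_rot: [[-0.999, 0.039, -0.0], [0.039, 0.999, -0.0], [0.0, -0.0, -1.0]]
ft_force: [-0.9, 0.1, -2.4]
width: 0.37
grip_force: 30.0
```

step_arm(moves=[0,0,3,0,0,0,0,3,0,0,0,0,3,0,0,0,0,2,0,0,0,0,1,0,0])

```text
t: 11.12
eef_pos: [566.2, 203.9, 72.0]
eef_rot: [[-0.999, 0.039, 0.001], [0.039, 0.999, 0.0], [-0.001, 0.0, -1.0]]
ft_force: [-0.0, -0.5, 1.4]
width: 0.364
grip_force: 30.0
```

```bash
python3 go.py 566 203 46 87.8
```

```text
t 11.125 pos [566.2 203.9  72. ] yang 87.78 tilt [ 8.e-04  4.e-04 -1.e+00] F [-0.  -0.5  1.4] w 0.364
shift now [ 0.2 -0.9 26. ] turn -0.0
shift after turn [ 0.2 -0.9 26. ]
```

step_arm(moves=[0,0,2,0,0,0,0,2,0,0,0,0,2,0,0,0,0,2,0,0,0,0,2,0,0])

```text
t: 11.75
eef_pos: [566.1, 203.7, 61.8]
eef_rot: [[-0.999, 0.039, 0.001], [0.039, 0.999, 0.0], [-0.001, 0.0, -1.0]]
ft_force: [-0.1, 1.0, 4.8]
width: 0.367
grip_force: 30.0
```

step_arm(moves=[0,0,2,0,0,0,0,2,0,0,0,0,2,0,0,0,0,1,0,0,0,0,1,0,0])

```text
t: 12.38
eef_pos: [565.5, 203.4, 53.3]
eef_rot: [[-0.999, 0.039, -0.001], [0.039, 0.999, -0.0], [0.001, -0.0, -1.0]]
ft_force: [0.3, -0.8, 1.1]
width: 0.364
grip_force: 30.0
```

```bash
python3 go.py 566 203 46 87.8
```

```text
t 12.375 pos [565.5 203.4  53.3] yang 87.78 tilt [-7.e-04 -4.e-04 -1.e+00] F [ 0.3 -0.8  1.1] w 0.364
shift now [-0.5 -0.4  7.3] turn -0.0
shift after turn [-0.5 -0.4  7.3]
```

step_arm(moves=[0,0,2,0,0,0,0,2,0,0,0,0,1.5,0,0,0,0,1,0,0,0,0,0.5,0,0])

```text
t: 13.0
eef_pos: [565.6, 203.5, 46.4]
eef_rot: [[-0.999, 0.039, -0.001], [0.039, 0.999, -0.0], [0.001, -0.0, -1.0]]
ft_force: [0.8, 0.2, -3.2]
width: 0.369
grip_force: 30.0
```

step_arm(moves=[0,0,0.5,0,0,0,0,0.5,0,0,0,0,0.5,0,0,0,0,0,0,0,0,0,0,0,0])

```text
t: 13.62
eef_pos: [565.9, 203.6, 45.7]
eef_rot: [[-0.999, 0.039, 0.0], [0.039, 0.999, -0.0], [-0.0, -0.0, -1.0]]
ft_force: [-2.2, -1.2, 6.3]
width: 0.364
grip_force: 30.0
```

The force fell back to the hanging weight past the catches, then rose as the module met the bed at the expected height. I'll release gently and look.

step_arm(moves=[0,0,-0.3,0,0.4,0,0,0,0,0.5,0,0,0,0,0.55,0,0,0,0,0.55,0,0,0,0,0.55])

```text
t: 14.25
eef_pos: [565.8, 203.6, 45.4]
eef_rot: [[-0.999, 0.039, -0.0], [0.039, 0.999, 0.0], [0.0, 0.0, -1.0]]
ft_force: [0.1, 0.3, 0.2]
width: 0.551
grip_force: 0.0
```

step_arm(moves=[0,0,-5,0,0.55,0,0,-10,0,0.55,0,0,-25,0,0.55,0,0,-40,0,0.55,0,0,-40,0,0.55])

```text
t: 14.88
eef_pos: [565.8, 203.7, 167.4]
eef_rot: [[-0.999, 0.039, 0.0], [0.039, 0.999, 0.0], [-0.0, 0.0, -1.0]]
ft_force: [0.8, 0.6, 0.5]
width: 0.548
grip_force: 0.0
```

step_arm(moves=[0,-20,-20,0,0.55,0,-35,0,0,0.55,0,-35,0,0,0.55,0,-35,0,0,0.55,0,-20,0,0,0.55])

```text
t: 15.5
eef_pos: [560.3, 56.3, 186.5]
eef_rot: [[-0.999, 0.041, 0.001], [0.041, 0.999, -0.001], [-0.001, -0.001, -1.0]]
ft_force: [-0.2, -0.3, -0.5]
width: 0.548
grip_force: 0.0
```

Run:
```python
from h import *
s=shot('side');t=shot('top')
def c(i,x,y,w,h,k): return cv2.resize(i[y:y+h,x:x+w,::-1],None,fx=k,fy=k,interpolation=cv2.INTER_CUBIC)
cv2.imwrite('pics/c6.png',np.hstack([c(s['color'],180,90,115,105,4.2),c(t['color'],130,120,75,105,4.2)]))
a=np.radians(-2.2);R=np.array([[np.cos(a),-np.sin(a)],[np.sin(a),np.cos(a)]])
for n,d,x,y,o in(('s',s,180,90,0),('t',t,130,120,483)):
  P=[[*(R@np.array(q)+[566,203]),26] for q in((50,38),(50,-38),(-50,-38),(-50,38))]
  print(n,((proj(d,P)-[x,y])*4.2+[o,0]).round(0).tolist())
```

```text
s [[284.0, 116.0], [356.0, 181.0], [213.0, 246.0], [143.0, 177.0]]
t [[564.0, 125.0], [697.0, 127.0], [691.0, 301.0], [557.0, 299.0]]
```

View pics/c6.png

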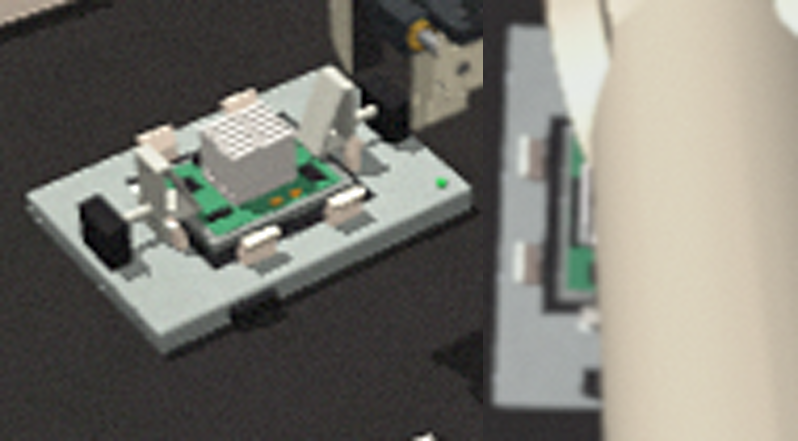

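The module sits flat and centred. In the side view its tray corners at (360,183) and (212,243) match the seated prediction of (356,181) and (213,246). Both catch tops, at (152,155) and (332,75), are within about 2 image pixels of their rest positions in the first image. The gripper is clear, so I'm handing in.

step_arm(moves=[0,0,0,0,0.55,0,0,0,0,0.55,0,0,0,0,0.55,0,0,0,0,0.55,0,0,0,0,0.55])

```text
t: 16.23
eef_pos: [560.2, 59.0, 185.4]
eef_rot: [[-0.999, 0.038, -0.0], [0.038, 0.999, 0.0], [0.0, 0.0, -1.0]]
ft_force: [-0.2, -0.2, 0.4]
width: 0.548
grip_force: 0.0
```

```bash
python3 -c "
from plant import bot
print(bot.sign_off())"
```

```text
the job is handed in; nothing more can be done
None
```

The large finned module is seated flat in the cradle and released, with both catches back over its ends as seen in the last side view; I handed the job in at 16.2 s, and one picture I viewed was 810 px wide, over the 800 limit.

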